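# Grade mixed nuts on the tipping tray

## Task

Put the stray thin nut that lies on the bench into the level tipping tray with the others, behind the grading bar and with a clear way to it. Then push the tray's red tab down, by feel, until the spring catch snaps over the pin and holds the tray tipped, never pressing harder than 20 N, so that all three thin nuts slide under the bar to the front wall and both thick ones stay behind it. Leave the tray caught, the nuts inside it, and the other things on the bench where they are.

Things in the scene. Friction and masses are not known exactly. Their poses are not given: they have to be found in the camera images.
- stand: Blue sheet-steel stand fixed to the bench: base 250 x 300 x 14 mm, an upright cheek on either side, carrying the tipping tray. Origin: centre of its underside, on the bench; x points from the tray's front (red tab) to its rear, y across the tray towards the side with the catch, z up. The tray's pivot axle runs along y, 120 mm above the origin.
- tray: Open grey-painted sheet tray on the stand, inside 257 x 233 mm (along x, across y), walls 26 mm high above the floor, 3 mm thick. Origin: middle of its pivot axle, 12 mm below the floor's upper face; x to the rear, z up out of the floor (axes as the stand's when level). Front wall at x = -130, rear wall at +130, side walls at y = +-118 mm. Light sheet metal: over 20 N on it is too much.
- tray_tilt (a joint): Tilt of the tray in rad: 0 = level (as found), growing as the front with the red tab goes down. A spring and the nuts' weight resist with about 2.5 to 6 N at the tab and swing the tray back level when it is let go uncaught. The floor is oiled: nuts slide once it is tipped 0.32 to 0.44 rad.
- tray_floor (a point): Middle of the tray's floor (upper face, straight above the axle, 132 mm above the bench when level); axes as the tray's.
- bar_mid (a point): Middle of the lower edge of the dark steel grading bar that spans the tray at x = -30 mm of the tray's frame; bar 5 mm thick, 18 mm high, lower edge 15.5 mm above the floor: 13 mm nuts pass under it lying flat, 19 mm nuts do not. The bay behind it (x -27 to +128 mm) is for loading; in the bay in front (x -128 to -33 mm) the thin nuts gather.
- press_tab (a point): Middle of the upper face of the red press tab, a flat plate 34 mm (along x) x 90 mm (across) x 5 mm sticking out forwards from the top of the tray's front wall, to push the tray down by; at x = -149, z = +38 mm in the tray's frame (158 mm above the bench when level).
- striker_pin (a point): Steel pin, 6 mm thick, on the tray's +y side, 105 mm ahead of the axle. Going down it wedges a yellow spring hook aside (6 to 11 N at the tab), then goes lightly until the hook snaps over it. The catch is clamped in an arc slot and set anew at times: it takes hold anywhere from 0.49 to 0.75 rad. 0.01 to 0.02 rad past the snap a rubber buffer stops the tray; there the force climbs by 3 to 5 N per mm.
- loose_nut: Stray thin hexagon nut of bright steel, 24 mm across the flats, 27 mm across the corners, 13 mm thick, about 50 g, lying flat on the bench to the right of the tray. Origin: centre of its underside; the flats face +-x.
- thin_nut_1: Thin bright nut like the stray one (24 x 27 x 13 mm), lying in the tray behind the bar; origin: centre of its underside.
- thin_nut_2: Thin bright nut like the stray one (24 x 27 x 13 mm), lying in the tray behind the bar; origin: centre of its underside.
- thick_nut_1: Thick rust-brown nut, 36 x 41 mm and 19 mm thick, lying in the rear of the tray near one side, leaving the middle free; origin: centre of its underside.
- thick_nut_2: Thick rust-brown nut, 36 x 41 mm and 19 mm thick, lying in the rear of the tray near the other side, leaving the middle free; origin: centre of its underside.
- paint_tin: Closed red and white paint tin, 103 mm wide, 120 mm tall, on the bench to the left of the tray: leave it alone. Origin: centre of its underside.
- steel_block: Rust-brown steel block, 50 x 66 x 36 mm, on the bench to the left, nearer the robot: leave it alone. Origin: centre of its underside.
- coupling: Rust-brown round pipe coupling, 44 mm wide, 38 mm tall, standing on the bench to the right, beyond the stray nut: leave it alone. Origin: centre of its underside.

How it is judged:
By the outcome, as a careful person would: the job done as asked, in the order asked, and still so for the second after the job is handed in, with the robot touching nothing.
It also fails if it takes over 64 s, if anything falls off the work surface, if the arm or the gripper's body presses on something with over 40 N, if the wrist force passes 120 N, or if a joint passes its speed limit or range.

## Robot

A 7-joint arm with a two-finger parallel gripper is mounted at the origin on a cart in front of the work surface, level with it; the furniture and walls round the work are solid. World frame = base frame: x ahead of the robot, y to its left, z up, the work surface at z = 0. Lengths are in m, angles in rad, forces in N, time in s.
With the tool pointing down it reaches from about 0.425 to 0.875 m from the base axis. Payload 4.7 kg.
Tool frame: the origin (TCP) lies on the centre line of the jaws, within the pads' length; the fingertips stand 8 mm ahead of it and the grasp point (between the pads) lies 11 mm behind it; z points along the fingers, y is the line along which they close (so a half turn about z gives the same grasp; the last joint's range is limited). The gripper opens to 85 mm and grips with 20 to 120 N. Pads are 22 mm wide; open, the fingers measure 114 mm over their backs; the gripper's body (76 mm by 85 mm) begins 54 mm behind the grasp point. The pads swing forward as they close: fully open they stand 13 mm farther back than shut.
Start: joints at [-1.204, 0.321, -0.07, 1.45, 0.023, 1.371, -0.057], TCP at [0.225, 0.61, 0.239] pointing down, gripper open.
Joint ranges: [-2.86, 2.86], [-0.3, 2.09], [-1.38, 1.24], [0.06, 2.45], [-1.56, 4.7], [0.09, 2.05], [-2.69, 2.69]. Speed limits (rad/s): [2.57, 2.57, 3.14, 3.14, 3.14, 3.14, 3.14].

## Interface

Orientations are given as a unit quaternion [w, x, y, z].
In Python, from workcell import movep, movel, move_j, gripper_to, hold, solve_ik, observe, capture, PlanningError, sign_off, look_for, masks_of, tip_of gives the robot as it stands. Calls block until the motion is done:
- movep(position, orientation): joint-space move of the TCP to a pose.
- movel(position, rot=None, v=0.15, force_limit=None): straight line of the TCP; rot=None keeps the orientation; v is the mean speed in m/s. With force_limit (N) it stops when the force on the tool has changed by that much, and returns True; else False.
- move_j(angles): joint-space move.
- gripper_to(opening, strength=None): finger opening in m; strength is the grip in N (None keeps the last); returns when the fingers have stopped.
- hold(seconds).
- solve_ik(position, orientation): joint angles nearest the present ones, or None.
- observe(): the state.
- capture(name): name is "scene" or "side" or "wrist"; returns a dict with "image" (400x640x3 uint8, blue, green, red), "z_map" (400x640 float32, m along the optical axis (not along the pixel's ray), 0 where there is no reading), "intrinsics" (3x3 intrinsics, pixels), "D" ([k1, k2, p1, p2, k3] as OpenCV has them; the pictures are not rectified), "eye" and "orientation" of the camera in the world; the wrist camera has in their place "hand_eye" (4x4, takes a point from camera to tool coordinates, whose origin is the TCP and whose axes are the flange's). Camera axes: x right, y down, z forward; pixel columns grow to the right and rows downward; lengths in m; the calibration is good to about 2 mm. A picture is of the moment at which its call begins: read the wrist's pose just before it.
A pose or a line that the arm cannot do raises PlanningError and nothing moves.
- sign_off(): hands the job in; it is judged then, once.
Trained networks look in a picture, given as the dict that the camera call returned (one of the last four; its "shot" number tells which), for a name from the list of things; names that differ only in an ending like _2 or _b are one class to them, and where a whole thing is asked for, a point or a joint stands for the part that bears it (a point fixed in the world has none). Each returns a list of dicts, best first, with "score" (0 to 1); they miss things now and then, are a little off and sometimes report something else, mostly with a low value. They report only what shows in the picture. A call takes as long as a camera call.
- look_for(picture, name): "xy" ([column, row] in pixels, amid what is visible of it).
- masks_of(picture, name): "region" (400x640 bool, what is visible of it) and "xy" ([column, row] in pixels, amid what is visible of it).
- tip_of(picture, name): "xy" ([column, row] in pixels: a listed point, or the origin of a listed thing).
The state is a dict: "time": time; "joint_pos": joint angles; "qvel": joint speeds; "effort": joint torques, N m; "tcp_pos": TCP position; "orientation": TCP orientation; "force": force on the tool from outside, world axes, zero at the start; "moment": the same for the moment, N m; "grip_width": finger opening in m; "grasp_force": force on a finger pad.
Only numpy, scipy, OpenCV 4.12 (cv2) and the standard library are available. Lean on these libraries where they do the work, as an engineer would, in place of code of your own. Each camera call takes 0.05 s, during which the arm holds its last target. There are 200 camera calls.

## Working session

There is one attempt and no reset: what is moved stays moved. The work goes in short steps, each a Python script; the robot and the scene stay as the last script left them, time stands still between calls to the robot, and variables do not carry over. Pictures are saved under pics/ and viewed, at most 10 in all, crops included, and the job is handed in when it is done.

```bash
mkdir -p pics
cat > h.py <<'E'
import numpy as np, cv2
from scipy.spatial.transform import Rotation as R
from workcell import *
def q2R(q): return R.from_quat([q[1],q[2],q[3],q[0]]).as_matrix()
def pose(p,st=None):
    if 'hand_eye' in p:
        T=np.eye(4);T[:3,:3]=q2R(st['orientation']);T[:3,3]=st['tcp_pos'];return T@np.array(p['hand_eye'])
    T=np.eye(4);o=np.array(p['orientation']);T[:3,:3]=o if o.shape==(3,3) else q2R(o);T[:3,3]=p['eye'];return T
def shot(name):
    st=observe();p=capture(name);return p,pose(p,st)
def ray(p,T,xy):
    u=cv2.undistortPoints(np.array([[xy]],float),np.array(p['intrinsics']),np.array(p['D'],float))[0,0]
    return T[:3,3],T[:3,:3]@np.array([u[0],u[1],1.])
def atz(p,T,xy,z):
    o,d=ray(p,T,xy);return o+d*(z-o[2])/d[2]
def dep(p,T,xy):
    o,d=ray(p,T,xy);c,r=map(int,np.round(xy));w=p['z_map'][max(r-2,0):r+3,max(c-2,0):c+3];w=w[w>0]
    return o+d*np.median(w) if w.size else None
def cloud(p,T,m):
    r,c=np.nonzero(m&(p['z_map']>0))
    u=cv2.undistortPoints(np.stack([c,r],1)[:,None].astype(float),np.array(p['intrinsics']),np.array(p['D'],float))[:,0]
    z=p['z_map'][r,c];return (T[:3,:3]@(np.c_[u,np.ones(len(u))]*z[:,None]).T).T+T[:3,3]
E
cat > a.py <<'E'
from h import *
np.set_printoptions(precision=4,suppress=True)
print(observe())
for n in ['scene','side']:
    p,T=shot(n);cv2.imwrite(f'pics/{n}0.png',p['image']);print(n,T)
    for k in ['loose_nut','thick_nut_1','coupling','tray','paint_tin']:
        for d in masks_of(p,k)[:5]:
            if d['score']<.2: continue
            c=cloud(p,T,d['region']);print(k,round(d['score'],2),d['xy'],np.median(c,0) if len(c) else None,len(c))
    for k in ['press_tab','bar_mid','tray_floor','striker_pin','stand']:
        for d in tip_of(p,k)[:2]: print(k,round(d['score'],2),d['xy'],dep(p,T,d['xy']))
E
python3 a.py
```

```text
{'time': 0.0, 'joint_pos': array([-1.2039,  0.3218, -0.0701,  1.4517,  0.0226,  1.3708, -0.0569]), 'qvel': array([-0.0002, -0.0001, -0.0004,  0.0019,  0.0007, -0.0014, -0.0002]), 'effort': array([  0.0001, -49.3578,  -0.3819, -31.4325,   0.013 ,   0.0114,
        -0.    ]), 'tcp_pos': array([0.2244, 0.6095, 0.2382]), 'orientation': array([-0.0001,  0.1755,  0.9845, -0.001 ]), 'force': array([-0.533 , -0.042 ,  0.1098]), 'moment': array([-0.0251, -0.027 , -0.0177]), 'grasp_force': 0.0, 'grip_width': 0.08524485916371402}
scene [[ 0.8607 -0.2323  0.4531  0.0464]
 [-0.5087 -0.4291  0.7464 -0.9541]
 [ 0.021  -0.8729 -0.4875  0.7596]
 [ 0.      0.      0.      1.    ]]
loose_nut 0.51 [352.9, 292.4] [ 0.5701 -0.3038  0.0118] 71
thick_nut_1 0.59 [323.7, 189.7] [0.689  0.0434 0.1477] 95
thick_nut_1 0.42 [367.1, 198.5] [ 0.7531 -0.109   0.1517] 60
coupling 0.81 [411.3, 302.3] [ 0.6735 -0.4246  0.0282] 310
tray 0.56 [326.7, 207.8] [ 0.6283 -0.0444  0.1379] 3886
paint_tin 0.73 [327.8, 205.5] [ 0.6275 -0.0431  0.1373] 3922
paint_tin 0.65 [268.9, 174.8] [0.6252 0.3632 0.0801] 811
press_tab 0.82 [2
[... 486 characters left out ...]
88 -0.9534]
 [-0.0163 -0.8376 -0.5461  0.7807]
 [ 0.      0.      0.      1.    ]]
thick_nut_1 0.62 [376.3, 201.6] [ 0.7526 -0.1096  0.1502] 127
coupling 0.69 [402.7, 333.2] [ 0.679  -0.4244  0.0262] 491
tray 0.77 [322.7, 198.4] [ 0.6287 -0.0467  0.1346] 5940
paint_tin 0.83 [287.4, 150.1] [0.6326 0.3625 0.08  ] 1137
paint_tin 0.36 [326.3, 196.1] [ 0.6309 -0.0449  0.1345] 6138
press_tab 0.68 [275.6, 205.9] [ 0.5002 -0.0612  0.1589]
bar_mid 0.62 [317.5, 196.5] [ 0.6153 -0.0448  0.1513]
tray_floor 0.94 [328.7, 197.4] [ 0.6508 -0.0307  0.1317]
striker_pin 0.66 [273.1, 188.1] [0.5182 0.0541 0.1388]
stand 0.7 [328.2, 239.0] [ 0.6384 -0.0597  0.0143]
stand 0.69 [248.6, 178.5] [0.4842 0.3125 0.0291]
```

```bash
python3 -c "
import cv2
a=cv2.imread('pics/side0.png')[100:380,180:500]
cv2.imwrite('pics/side_c.png',cv2.resize(a,None,fx=2.1,fy=2.1,interpolation=cv2.INTER_CUBIC))"
```

```text
(no output)
```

View pics/side_c.png

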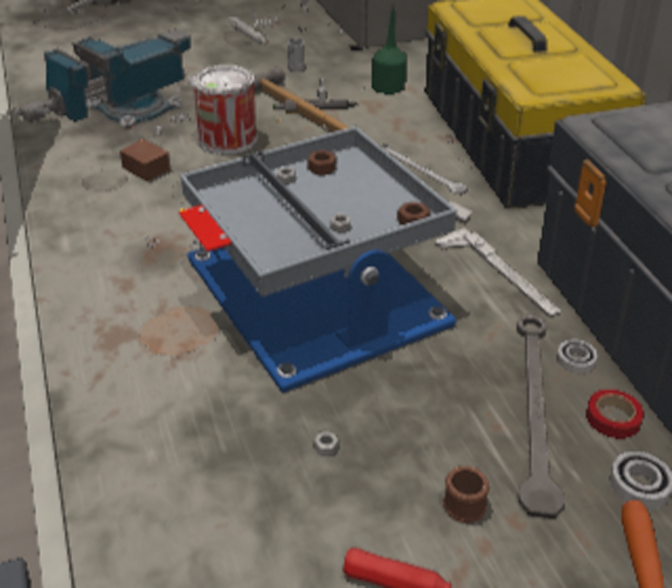

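```bash
cat >> h.py <<'E'
def down(yaw):
    q=(R.from_euler('z',yaw)*R.from_euler('x',np.pi)).as_quat();return [q[3],q[0],q[1],q[2]]
np.set_printoptions(precision=4,suppress=True)
E
cat > b.py <<'E'
from h import *
for pos in ([0.60,-0.05,0.45],[0.60,-0.05,0.40]):
    try:
        movep(pos,down(0.2));break
    except PlanningError as e: print(e)
p,T=shot('wrist');cv2.imwrite('pics/w1.png',p['image']);print(T[:3,3])
for k,n in [('thin_nut_1',4),('thick_nut_1',4)]:
    for d in masks_of(p,k)[:n]:
        c=cloud(p,T,d['region']);print(k,round(d['score'],2),d['xy'],np.median(c,0) if len(c) else None,len(c))
for k in ['press_tab','bar_mid','tray_floor','striker_pin']:
    for d in tip_of(p,k)[:2]: print(k,round(d['score'],2),d['xy'],dep(p,T,d['xy']))
# bar fit
c=cloud(p,T,np.ones((400,640),bool));b=c[(abs(c[:,2]-.1655)<.004)&(np.hypot(c[:,0]-.63,c[:,1]+.04)<.095)]
print(len(b),b.mean(0));w,v=np.linalg.eigh(np.cov(b[:,:2].T));print(w,v)
movep([0.545,-0.304,0.22],down(0.2))
p,T=shot('wrist');cv2.imwrite('pics/w2.png',p['image'])
for d in masks_of(p,'loose_nut')[:3]:
    c=cloud(p,T,d['region']);m=d['region'].astype(np.uint8)
    cs=max(cv2.findContours(m,0,cv2.CHAIN_APPROX_NONE)[0],key=len)[:,0]
    print('loose',round(d['score'],2),d['xy'],np.median(c,0),len(c),atz(p,T,d['xy'],.013),tip_of(p,'loose_nut')[:1])
print(observe()['time'])
a=cv2.imread('pics/w1.png');b=cv2.imread('pics/w2.png')
cv2.imwrite('pics/w12.png',np.hstack([cv2.resize(a,(400,250)),cv2.resize(b,(400,250))]))
E
python3 b.py
```

```text
[ 0.669  -0.0356  0.5844]
thin_nut_1 0.7 [265.5, 128.6] [0.6376 0.0402 0.1448] 167
thin_nut_1 0.5 [359.2, 127.8] [ 0.6685 -0.0883  0.1446] 184
thin_nut_1 0.25 [321.9, 129.1] [ 0.6545 -0.0408  0.1326] 30996
thick_nut_1 0.65 [263.5, 88.5] [0.6914 0.0493 0.1511] 490
press_tab 0.76 [322.0, 230.0] [ 0.5019 -0.0687  0.1585]
bar_mid 0.75 [101.8, 88.5] [0.6451 0.3505 0.0687]
bar_mid 0.66 [323.1, 154.4] [ 0.6199 -0.0462  0.1652]
tray_floor 0.79 [325.0, 135.2] [ 0.6455 -0.0439  0.1322]
striker_pin 0.89 [232.3, 194.6] [0.4799 0.1201 0.0009]
476 [ 0.6192 -0.0417  0.1654]
[0.    0.003] [[-0.9863 -0.1651]
 [-0.1651  0.9863]]
loose 0.5 [322.8, 151.4] [ 0.5741 -0.3002  0.0128] 243 [ 0.5793 -0.2973  0.013 ] [{'xy': [323.0, 155.4], 'score': 0.75}]
5.6833
```

View pics/w1.png

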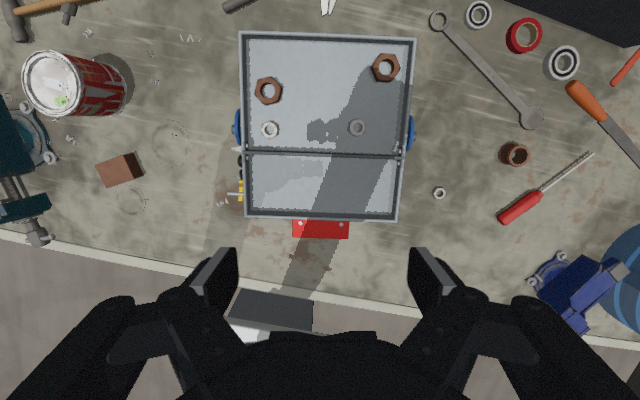

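View pics/w2.png

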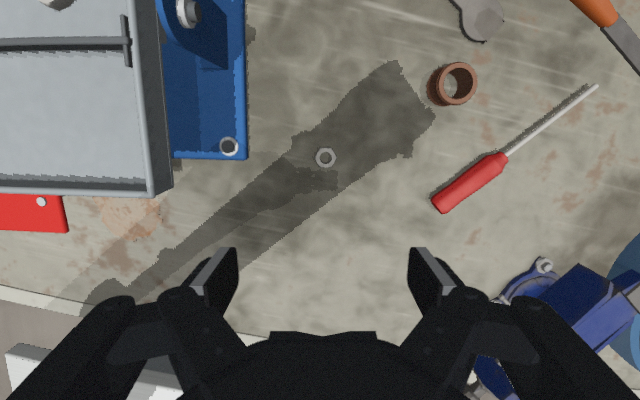

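```bash
cat > c.py <<'E'
from h import *
movep([0.545,-0.304,0.12],down(0.17))
p,T=shot('wrist')
ds=masks_of(p,'loose_nut')[:2];print([(d['score'],d['xy']) for d in ds],[d['xy'] for d in tip_of(p,'loose_nut')[:1]])
x,y=map(int,ds[0]['xy']);im=p['image'][max(y-60,0):y+60,x-60:x+60]
cv2.imwrite('pics/w3.png',cv2.resize(im,(480,480)))
d=cv2.dilate(ds[0]['region'].astype(np.uint8),np.ones((25,25)))>0
c=cloud(p,T,d);print(np.percentile(c[:,2],[1,20,50,80,99]))
t=c[(c[:,2]>.010)&(c[:,2]<.017)];xy=t[:,:2];print(len(t),np.median(t[:,2]))
for a in np.arange(0,60,5):
    n=np.array([np.cos(np.radians(a)),np.sin(np.radians(a))]);ws=[]
    for k in range(3):
        nn=R.from_euler('z',60*k,degrees=True).as_matrix()[:2,:2]@n;s=xy@nn;ws.append(np.ptp(np.percentile(s,[1,99])))
    print(a,np.round(ws,4))
lo,hi=np.percentile(xy,[1,99],axis=0);print('centre',(lo+hi)/2,xy.mean(0))
E
python3 c.py
```

```text
[(0.65, [323.5, 176.3])] [[324.0, 168.5]]
[-0.0014 -0.0002  0.0005  0.0019  0.0141]
468 0.012908681162615912
0 [0.0245 0.024  0.024 ]
5 [0.0243 0.0236 0.0236]
10 [0.0239 0.0234 0.0234]
15 [0.0234 0.0234 0.0234]
20 [0.0234 0.0236 0.0236]
25 [0.0237 0.024  0.0242]
30 [0.0241 0.0243 0.0244]
35 [0.0244 0.0242 0.0246]
40 [0.0245 0.024  0.0247]
45 [0.0245 0.0244 0.0249]
50 [0.0245 0.0246 0.0249]
55 [0.0243 0.0243 0.0247]
centre [ 0.5729 -0.3016] [ 0.5733 -0.3015]
```

View pics/w3.png

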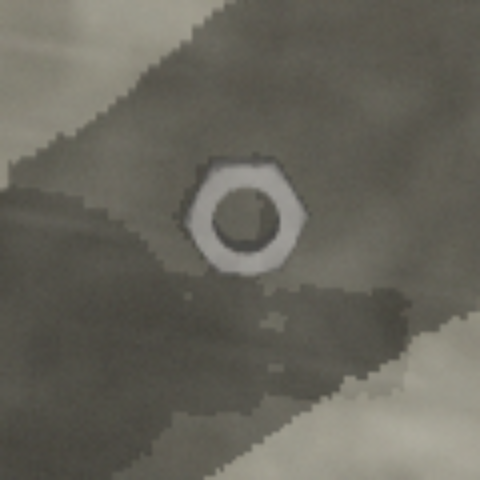

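```bash
cat > d.py <<'E'
from h import *
y=-0.235;N=[0.573,-0.3015]
gripper_to(0.045)
movep(N+[0.06],down(y))
print(movel(N+[0.010],v=.06,force_limit=5),observe()['tcp_pos'])
gripper_to(0.0,30);s=observe();print(s['grip_width'],s['grasp_force'],s['tcp_pos'],s['force'])
g=s['tcp_pos'][2]
movel(N+[0.26],v=.2);s=observe();print(s['grip_width'],s['grasp_force'],s['tcp_pos'],s['force'],s['time'])
movep([.6807,-.0194,.26],down(.166))
p,T=shot('wrist');cv2.imwrite('pics/w4.png',p['image'])
for k in ['thin_nut_1','thick_nut_1']:
    for d in masks_of(p,k)[:4]:
        c=cloud(p,T,d['region']);print(k,round(d['score'],2),d['xy'],np.median(c,0) if len(c) else None,len(c))
open('g.txt','w').write(str(g))
E
python3 d.py
```

```text
False [ 0.5732 -0.3018  0.0103]
0.022668177277604545 29.675087471709958 [ 0.5734 -0.3017  0.0106] [-0.9452 -1.2269  3.342 ]
0.022532938979798075 29.396495140968 [ 0.5725 -0.301   0.2587] [ 0.0746  0.6408 -0.3661] 9.9167
thin_nut_1 0.85 [246.9, 233.9] [0.6381 0.0394 0.1445] 559
thin_nut_1 0.76 [386.2, 226.6] [ 0.6674 -0.0875  0.1444] 563
thick_nut_1 0.93 [240.4, 178.5] [0.6926 0.0488 0.1509] 1371
thick_nut_1 0.8 [440.0, 131.1] [ 0.7565 -0.1065  0.1508] 1508
```

View pics/w4.png

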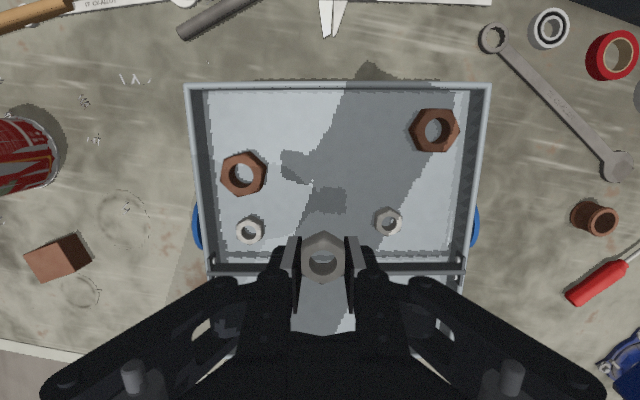

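```bash
cat > e.py <<'E'
from h import *
g=float(open('g.txt').read());P=[.6807,-.0194]
movel(P+[.132+g+.010],v=.12)
print(movel(P+[.132+g+.0005],v=.02,force_limit=2.0),observe()['tcp_pos'],.132+g,observe()['force'])
gripper_to(.045)
hold(.2)
movel(P+[.30],v=.15)
p,T=shot('wrist');cv2.imwrite('pics/w5.png',p['image'])
for k in ['thin_nut_1','thick_nut_1']:
    for d in masks_of(p,k)[:4]:
        c=cloud(p,T,d['region']);print(k,round(d['score'],2),d['xy'],np.median(c,0) if len(c) else None,len(c))
print(observe()['time'])
E
python3 e.py
```

```text
True [ 0.6804 -0.0193  0.1426] 0.14264309786900178 [ 0.4682 -0.5723  3.9273]
thin_nut_1 0.81 [379.7, 207.5] [ 0.6691 -0.0872  0.1443] 424
thin_nut_1 0.77 [258.7, 218.7] [0.6385 0.0395 0.1444] 404
thick_nut_1 0.78 [253.4, 172.2] [0.693  0.0487 0.151 ] 910
thick_nut_1 0.57 [427.4, 125.3] [ 0.7566 -0.1066  0.1509] 1091
14.7
```

View pics/w5.png

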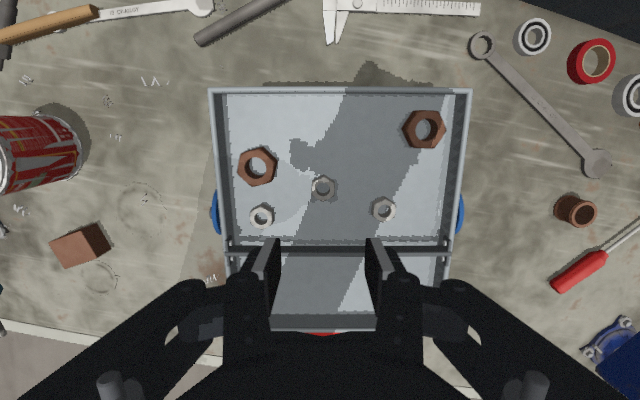

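```bash
cat >> h.py <<'E'
YAW=.166;A=np.array([.649,-.042,.120])
def press(th,k=1.,off=.008,x=-.149,tilt=None):
    Rt=(R.from_euler('z',YAW)*R.from_euler('y',-th)).as_matrix()
    t=k*th if tilt is None else tilt
    To=R.from_euler('z',YAW)*R.from_euler('y',-t)
    C=A+Rt@np.array([x,0,.038])
    pos=C+To.as_matrix()@np.array([0,0,off]);q=(To*R.from_euler('x',np.pi)).as_quat()
    return list(pos),[q[3],q[0],q[1],q[2]]
E
cat > f.py <<'E'
from h import *
for k in (1,.8,.6,.4,.2,0): print(k,[int(solve_ik(*press(t,k)) is not None) for t in np.arange(0,.8,.1)])
E
python3 f.py
```

```text
1 [1, 1, 1, 1, 1, 1, 1, 0]
0.8 [1, 1, 1, 1, 1, 1, 1, 1]
0.6 [1, 1, 1, 1, 1, 1, 1, 1]
0.4 [1, 1, 1, 1, 1, 1, 1, 1]
0.2 [1, 1, 1, 1, 1, 1, 1, 1]
0 [1, 1, 1, 1, 1, 1, 1, 1]
```

```bash
cat > p.py <<'E'
from h import *
import sys
K=.7
gripper_to(0.0,30)
movep(*press(0,K,.06))
F0=observe()['force'];p,q=press(0,K,.022);movel(p,q,v=.15)
p,q=press(0,K,.002);print(movel(p,q,v=.02,force_limit=1.5));s=observe()
off=s['tcp_pos'][2]-.158;print('off',off,s['force'],F0,s['time'])
off=min(off,.010);th=0;log=[];F=0
while th<.77:
    th+=.05 if th<.345 else .005
    p,q=press(th,K,off)
    hit=movel(p,q,v=.05 if th<.36 else .015,force_limit=max(15.5-F,1))
    s=observe();f=s['force']-F0;F=np.linalg.norm(f);log.append((round(th,3),round(F,1)))
    if hit or F>13.5: print('STOP',hit,f,s['tcp_pos'],np.array(p));break
print(log);print(s['time'],s['force']);np.savez('st.npz',th=th,off=off,F0=F0)
E
python3 p.py
```

```text
True
off 0.007445226948959605 [-0.3673  0.2654  4.0734] [0.0761 0.0726 1.0755] 17.1333
STOP False [-8.6482 -0.7123 11.4356] [ 0.5012 -0.0669  0.0826] [ 0.5012 -0.0668  0.0822]
[(0.05, np.float64(4.1)), (0.1, np.float64(4.8)), (0.15, np.float64(4.1)), (0.2, np.float64(3.8)), (0.25, np.float64(3.4)), (0.3, np.float64(4.7)), (0.35, np.float64(3.6)), (0.355, np.float64(3.6)), (0.36, np.float64(5.1)), (0.365, np.float64(4.2)), (0.37, np.float64(4.8)), (0.375, np.float64(3.8)), (0.38, np.float64(7.4)), (0.385, np.float64(7.3)), (0.39, np.float64(7.9)), (0.395, np.float64(8.2)), (0.4, np.float64(9.1)), (0.405, np.float64(8.9)), (0.41, np.float64(8.5)), (0.415, np.float64(8.9)), (0.42, np.float64(9.1)), (0.425, np.float64(9.2)), (0.43, np.float64(8.0)), (0.435, np.float64(5.1)), (0.44, np.float64(5.4)), (0.445, np.float64(3.9)), (0.45, np.float64(3.2)), (0.455, np.float64(3.1)), (0.46, np.float64(2.1)), (0.465, np.float64(2.8)), (0.47, np.float64(2.8)), (0.475, np.float64(3.9)), (0.48, np.float64(1.2)), (0.485, np.float64(1.1)), (0.49, np.float64(1.5)), (0.495, np.float64(0.8)), (0.5, np.float64(1.6)), (0.505, np.float64(1.9)), (0.51, np.float64(1.3)), (0.515, np.float64(1.6)), (0.52, np.float64(1.1)), (0.525, np.float64(2.2)), (0.53, np.float64(4.7)), (0.535, np.float64(6.9)), (0.54, np.float64(10.7)), (0.545, np.float64(14.4))]
29.0333 [-8.5721 -0.6397 12.5111]
```

```bash
cat > r.py <<'E'
from h import *
z=np.load('st.npz');th=float(z['th']);off=float(z['off'])
hold(.5)
for t in np.arange(th,th-.08,-.01):
    p,q=press(t,.7,off);movel(p,q,v=.03);print(round(t,3),np.linalg.norm(observe()['force']-z['F0']).round(1),end=' ')
p,q=press(th-.08,.7,.08);movel(p,q,v=.12)
movel([.46,-.075,.33],q,v=.2)
p,T=shot('side');cv2.imwrite('pics/s6.png',p['image']);im=cv2.resize(p['image'][110:270,200:420],None,fx=2.8,fy=2.8,interpolation=cv2.INTER_CUBIC);cv2.imwrite('pics/s6c.png',im)
print(observe()['time'])
Rt=(R.from_euler('z',YAW)).as_matrix()
for n in ('side','scene','wrist'):
    if n!='side': p,T=shot(n)
    for k in ['press_tab','thin_nut_1','thick_nut_1']:
        for d in (masks_of(p,k)[:5]):
            c=cloud(p,T,d['region'])
            if len(c): print(n,k,round(d['score'],2),d['xy'],Rt.T@(np.median(c,0)-A),len(c))
cv2.imwrite('pics/w6.png',p['image'])
E
python3 r.py
```

```text
0.545 13.6 0.535 6.5 0.525 1.8 0.515 2.2 0.505 1.1 0.495 1.6 0.485 0.9 0.475 1.4 0.465 1.1 Traceback (most recent call last):
  File "r.py", line 7, in <module>
    movel([.46,-.075,.33],q,v=.2)
    ~~~~~^^^^^^^^^^^^^^^^^^^^^^^^
workcell.PlanningError: the arm cannot follow that straight line within its joint ranges
```

```bash
python3 - <<'E'
s=open('r.py').read().split('\n')
i=[k for k,l in enumerate(s) if l.startswith('movel([.46')][0]
new=['from h import *',"c=observe()['tcp_pos'];print(c,observe()['time'])","try: movel([c[0],c[1],.28],v=.2)","except PlanningError: movel([c[0]+.02,c[1],.24],v=.2)","movep([.52,-.06,.36],down(.166))"]
open('r2.py','w').write('\n'.join(new+s[i+1:]))
E
python3 r2.py
```

```text
[ 0.4753 -0.0715  0.1626] 32.5417
33.8417
side press_tab 0.7 [323.7, 197.2] [-0.0096 -0.0019  0.018 ] 7148
side thin_nut_1 0.59 [279.7, 211.0] [-0.1095  0.077  -0.0384] 74
side thin_nut_1 0.57 [302.4, 237.7] [-0.1103 -0.0527 -0.0388] 89
side thick_nut_1 0.54 [310.3, 186.4] [-0.0197  0.0775  0.0185] 175
side thick_nut_1 0.48 [337.4, 216.7] [-0.0208 -0.0808  0.0204] 133
scene press_tab 0.9 [325.6, 208.1] [-0.0108 -0.004   0.0204] 5060
scene press_tab 0.37 [331.3, 221.9] [-0.018  -0.0359 -0.0146] 7410
scene thin_nut_1 0.42 [314.6, 239.1] [-0.1089 -0.0492 -0.0362] 53
scene thick_nut_1 0.47 [339.7, 213.8] [-0.0172 -0.0784  0.0227] 91
scene thick_nut_1 0.41 [307.4, 200.0] [-0.0177  0.0757  0.0212] 101
wrist press_tab 0.87 [325.4, 73.6] [-0.0121 -0.0027  0.0161] 34695
wrist press_tab 0.23 [558.8, 101.9] [-0.0299 -0.3711 -0.0944] 956
wrist thin_nut_1 0.79 [356.2, 156.9] [-0.1093 -0.0486 -0.0368] 250
wrist thin_nut_1 0.48 [267.0, 151.6] [-0.108   0.0825 -0.0374] 288
wrist thick_nut_1 0.94 [392.4, 76.7] [-0.0197 -0.0824  0.021 ] 865
wrist thick_nut_1 0.9 [255.0, 74.9] [-0.0171  0.0831  0.0222] 834
```

View pics/s6c.png

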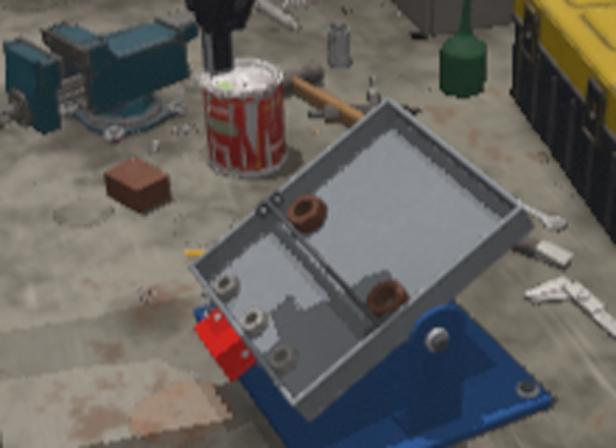

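View pics/w6.png

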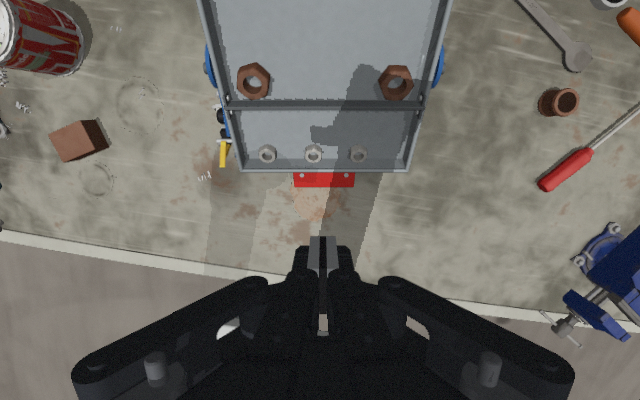

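The tray is holding itself tipped. The three thin nuts lie at the front wall, at about (268,153), (313,155) and (358,153). The two thick nuts sit behind the bar at (255,80) and (395,82), and the arm is clear of everything.

```bash
python3 -c "
from workcell import *
print(sign_off())"
```

```text
the job is handed in; nothing more can be done
None
```

The job is handed in: the stray nut went into the tray behind the bar, the tray is caught tipped (highest tab force I read was about 14.4 N), all three thin nuts are at the front wall, and both thick ones are behind the bar.

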